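Take the left-hand nut off the tape roll stand

TASK

The brown tape roll on the stand is due to be changed: unscrew the yellow-handled retaining nut from the spindle. It has a left-hand thread, so it loosens clockwise seen from above; do not wrench it or pull it off by force. Stand the nut upright, sleeve down, in the grey parts tray, and do not push the mug or the glue tube about.

Things in the scene. Friction and masses are not known exactly. Their poses are not given: they have to be found in the camera images.
- nut_grip (a point): Centre of the yellow upright grip bar on top of the loose retaining nut (0.12 kg). Bar: 56 mm long, 14 mm wide, 30 mm high; point x runs along it, y across its width, z up the nut's axis; its top is 15 mm above the point. Below the bar a round boss (28 mm diameter, 9 mm high), below that the flange (aluminium disc, 66 mm diameter, marked with clockwise arrows), top 24 mm below the point.
- nut_foot (a point): Centre of the lower end of the nut's steel sleeve (35 mm diameter, 41 mm long below the flange, hidden in the roll's core at the start), 70 mm below nut_grip on the nut's axis, same axes. The nut stands on this end when put down.
- spindle_top (a point): Top of the fixed stand's upright spindle, 69 mm above the table; base disc 132 mm, brown roll 100 mm diameter, top at 58 mm. Left-hand thread: turned clockwise from above (yaw falling) the nut rises 14 mm per turn (2 mm play, little torque), free after 210 to 250 degrees; let go half-way it stays. Screwed home, nut_foot is 53 mm below this point. Freed, it may rub (10 N) as it is lifted off.
- parts_tray_in (a point): Centre of the inner floor of the grey open parts tray, 4 mm above the table. The tray is fixed, 140 x 140 mm outside, walls 4 mm thick, 22 mm high above the table; x and y run along its sides
- mug: White mug with grey dots, 82x114x91 mm, loose bystander; origin at the centre of its underside
- glue_tube: White glue tube lying on the table, 136x41x28 mm, loose bystander; origin at the centre of its underside
Mind the look-alikes: they are no part of the job. Leave any orange look-alike of the part that bears nut_grip alone.

How it is judged:
By the outcome, as a careful person would: the job done as asked, in the order asked, and still so for the second after the job is handed in, with the robot touching nothing.
It also fails if it takes over 64 s, if anything falls off the work surface, if the arm or the gripper's body presses on something with over 40 N, if the wrist force passes 120 N, or if a joint passes its speed limit or range.

ROBOT

A 6-joint arm with a two-finger parallel gripper is mounted at the origin on a cart in front of the work surface, level with it; the furniture and walls round the work are solid. World frame = base frame: x ahead of the robot, y to its left, z up, the work surface at z = 0. Lengths are in m, angles in degrees, forces in N, time in s.
With the tool pointing down it reaches from about 0.25 to 0.725 m from the base axis. Payload 9.7 kg.
Tool frame: the origin (TCP) lies midway between the tips of the shut fingers; the grasp point (between the pads) lies 19 mm behind it (grip_point_offset is the distance from the TCP to the grasp point, in m); y points along the fingers, z is the direction in which the jaws open and shut, and the axes are right-handed (so a half turn about y gives the same grasp; the last joint's range is limited). The gripper opens to 85 mm and grips with 20 to 120 N. Pads are 22 mm wide; open, the fingers measure 114 mm over their backs; the gripper's body (76 mm by 85 mm) begins 54 mm behind the grasp point. The pads swing forward as they close: fully open they stand 13 mm farther back than shut.
Start: joints at [-63.255, 4.979, 10.078, 95.1, 0, 90], TCP at [0.248, -0.491, 0.231] pointing down, gripper open.
Joint ranges: [-179.16, 179.16], [-48.56, 103.87], [-65.8, 70.77], [-126.05, 130.52], [-82.76, 87.17], [-180, 180]. Speed limits (degrees/s): [127.2, 127.2, 147.25, 180, 180, 180].

INTERFACE

Orientations are given as [roll, pitch, yaw] about the fixed x, y, z axes, in that order (R = Rz(yaw) Ry(pitch) Rx(roll)).
In Python, from workcell import get_obs, camera, job_done, grip_point_offset gives the robot as it stands.
- The arm moves only by the tool move_arm, never from a script. Its argument "deltas" is a list that holds one entry, the list of rows, each a list of 4 numbers: the shift along the tool's x, y, z in m, then the turn about the tool's y in degrees. A call has 1 to 5 rows; each row is the pose to reach, as a shift and turn from the pose commanded when the call began, along the tool's axes at that moment; what a row does not reach only later rows make up. A row lasts 1/10 s, in which the tool goes at most 50 mm and 8.59 degrees, less where a joint would pass 70% of its speed; a pose out of reach is approached as far as the arm can. A call with a gripper value outside its range is refused whole. "claw" is the finger opening in m, from 0 to 0.0854, set as the call begins (left out, the last holds). The fingers move at their own pace and stop on an object; "newtons" is the grip in N (left out, the last holds). Time passes only in rows, so rows that repeat a pose let the fingers close. It gives the time, the measured TCP pose, the force and the opening at its end, in the units of the state.
- get_obs(): the state, without advancing time (a new reading comes with each control period).
- camera(name): name is "side" or "top"; returns a dict with "color" (384x512x3 uint8, blue, green, red), "range_z" (384x512 float32, m along the optical axis (not along the pixel's ray), 0 where there is no reading), "fx", "fy", "cx", "cy" (pixels), "T" (4x4, takes a point from camera to world coordinates). Camera axes: x right, y down, z forward; pixel columns grow to the right and rows downward; lengths in m; the calibration is good to about 2 mm. A picture is of the moment at which its call begins.
- job_done(): hands the job in, once; it reports no verdict.
The state is a dict: "time": time; "q": joint angles; "qd": joint speeds; "joint_efforts": joint torques, N m; "ee_pos": TCP position; "tcp_rot": TCP orientation; "wrist_force": force on the tool from outside, world axes, zero at the start; "torque": the same for the moment, N m; "opening": finger opening in m.
Only numpy, scipy, OpenCV 4.12 (cv2) and the standard library are available. Lean on these libraries where they do the work, as an engineer would, in place of code of your own. Each camera call takes 0.05 s, during which the arm holds its last target. There are 200 camera calls.

## Working session

There is one attempt and no reset: what is moved stays moved. The work goes in short steps, Python scripts to look and compute and a tool call to move; the robot and the scene stay as the last step left them, time stands still between calls to the robot, and variables do not carry over. Pictures are saved under pics/ and viewed, about 8 in all and at most 12, crops included, and the job is handed in when it is done.

Besides the shell and the picture viewer there is one more tool, called after "Request:" as name([rows], argument=value, ...), one row to a line, values as JSON. move_arm: Moves the arm, as the interface text tells. Its arguments: {"type":"object","properties":{"deltas":{"type":"array"},"claw":{"type":"number"},"newtons":{"type":"number"}},"required":["deltas"]}

```bash
mkdir -p pics; ls
python3 - <<'E'
from workcell import *
import cv2,numpy as np
print(get_obs(), grip_point_offset)
for n in ("top","side"):
    c=camera(n); cv2.imwrite(f"pics/{n}0.png",cv2.resize(c["color"],(768,576))); np.savez(f"{n}0.npz",**c); print(n,c["fx"],c["cx"],c["cy"],c["T"])
E
```

```text
pics
{'time': 0.0, 'q': array([-6.32561403e+01,  5.01181981e+00,  1.00326998e+01,  9.50994188e+01,
       -3.00104526e-03,  8.99999085e+01]), 'qd': array([ 0.08833528,  0.04951656,  0.0054018 ,  0.05038334,  0.08056   ,
       -0.05591054]), 'joint_efforts': array([-3.30603802e-05, -5.20389855e+01,  4.64800358e+01,  1.62167352e-02,
        4.97034171e-05,  1.57092677e-05]), 'ee_pos': array([ 0.24738101, -0.490959  ,  0.23056045]), 'tcp_rot': array([-9.00785388e+01, -3.00091699e-03, -1.53256045e+02]), 'wrist_force': array([-0.32453164, -0.45044688, -0.10304449]), 'torque': array([ 0.033366  ,  0.02257433, -0.02321121]), 'opening': 0.08545844905595042} 0.0187
top 371.1992465276218 253.86125981290053 185.76052331946244 [[-0.00210904 -0.99531983  0.09661252  0.5026974 ]
 [-0.99998104  0.00265813  0.00555499 -0.06144561]
 [-0.0057858  -0.09659898 -0.99530657  0.94666175]
 [ 0.          0.          0.          1.        ]]
side 437.2994615608175 266.68189315371603 197.52319129551424 [[-0.86382572 -0.19322305  0.46526334  0.13309535]
 [-0.50363373  0.35426319 -0.78794077  0.69560285]
 [-0.01257736 -0.91496582 -0.4033353   0.50181495]
 [ 0.          0.          0.          1.        ]]
```

View pics/top0.png

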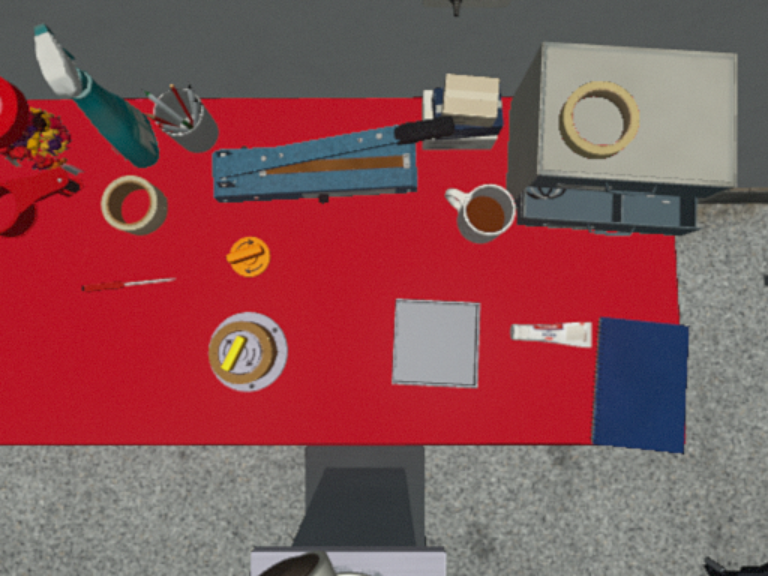

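View pics/side0.png

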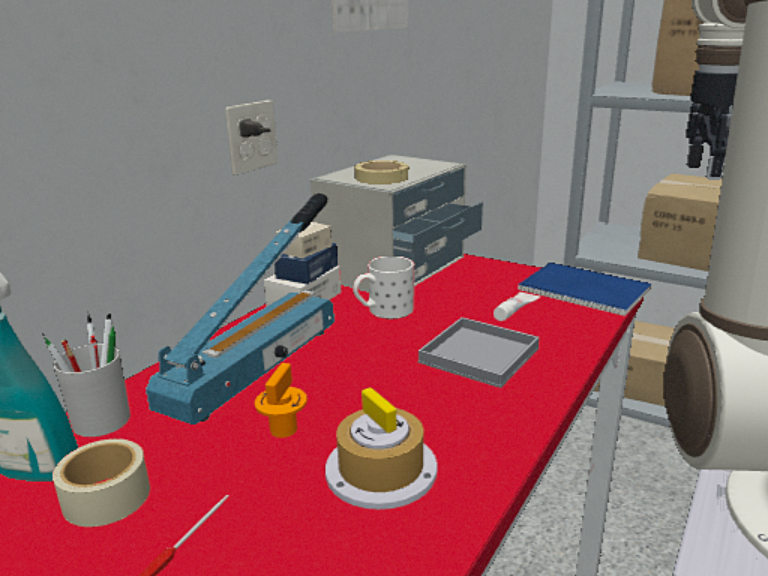

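The top view shows the yellow nut at about (232,353) and the tray at (436,342). The mug is at (485,213), the glue tube at (552,333), and the orange look-alike at (248,257). Next I'll measure these.

```bash
cat > h.py <<'E'
import numpy as np,cv2
from workcell import *
def cloud(c):
    z=c["range_z"]; v,u=np.mgrid[:z.shape[0],:z.shape[1]]
    P=np.stack([(u-c["cx"])/c["fx"]*z,(v-c["cy"])/c["fy"]*z,z],-1)
    T=c["T"]; return P@T[:3,:3].T+T[:3,3], z>0
def yellow(c,vmin=100):
    h=cv2.cvtColor(c["color"],cv2.COLOR_BGR2HSV); return (h[...,0]>=26)&(h[...,0]<=34)&(h[...,1]>150)&(h[...,2]>vmin)
E
python3 - <<'E'
from h import *
for n in("top","side"):
    c=dict(np.load(n+"0.npz")); W,ok=cloud(c)
    m=yellow(c)&ok&(abs(W[...,0]-.4)<.15)&(abs(W[...,1]-.15)<.3)
    p=W[m]; print(n,m.sum(),p.min(0),p.max(0)); zt=np.percentile(p[:,2],95); print("ztop",zt)
    t=p[p[:,2]>zt-.005]; r=cv2.minAreaRect((t[:,:2]*1000).astype(np.float32)); print("top rect",r,t.mean(0)); print(cv2.boxPoints(r))
    # flange: light grey ring at height ~ztop-39
    hs=cv2.cvtColor(c["color"],cv2.COLOR_BGR2HSV)
    ctr=t.mean(0)
    d=np.hypot(W[...,0]-ctr[0],W[...,1]-ctr[1])
    f=ok&(d<.05)&(hs[...,1]<80)&(W[...,2]>.05)&(W[...,2]<.08)
    q=W[f]; print("flange",f.sum(),np.median(q[:,2]),q.min(0),q.max(0), cv2.minEnclosingCircle((q[:,:2]*1000).astype(np.float32)))
    b=ok&(d<.09)&(W[...,2]>.004)&(W[...,2]<.02)
    q=W[b]; print("base",q.min(0),q.max(0),cv2.minEnclosingCircle((q[:,:2]*1000).astype(np.float32)))
    rr=ok&(d<.07)&(abs(W[...,2]-.058)<.004); q=W[rr];print("roll",cv2.minEnclosingCircle((q[:,:2]*1000).astype(np.float32)))
    g=ok&(hs[...,1]<80)&(abs(W[...,1]+.12)<.13)&(abs(W[...,0]-.38)<.12)&(W[...,2]<.03)&(W[...,1]>-.24)
    g=g.astype(np.uint8); nn,l,s,_=cv2.connectedComponentsWithStats(g); k=1+s[1:,4].argmax()
    q=W[l==k]; print("tray",q.min(0),q.max(0)); r=cv2.minAreaRect((q[:,:2]*1000).astype(np.float32)); print(r)
    fl=q[abs(q[:,2]-.004)<.004];print("floor",len(fl),np.median(fl,0)); hi=q[q[:,2]>.016]; print("rim",cv2.minAreaRect((hi[:,:2]*1000).astype(np.float32)))
E
```

```text
top 127 [0.44866177 0.15251966 0.0965264 ] [0.49816596 0.18364922 0.10569025]
ztop 0.10360233912739479
top rect ((473.245849609375, 167.92922973632812), (11.42868423461914, 52.98572540283203), 64.19332885742188) [0.47289435 0.16817614 0.10127195]
[[446.9075  174.31808]
 [494.60886 151.2515 ]
 [499.5842  161.54037]
 [451.88284 184.60696]]
flange 451 0.06248209985002251 [0.42491653 0.13323142 0.05063176] [0.52175625 0.21009153 0.07921079] ((473.3125, 169.5335693359375), 49.5948371887207)
base [0.38575492 0.08697746 0.00403085] [0.53801414 0.24230923 0.01973976] ((473.7668762207031, 167.0986328125), 89.0174789428711)
roll ((473.3392333984375, 167.77586364746094), 50.83616256713867)
tray [ 0.41162914 -0.21762363 -0.00206867] [ 0.49967108 -0.07348095  0.02667965]
((458.7918701171875, -146.91848754882812), (143.5975341796875, 87.8989486694336), 87.12113189697266)
floor 1657 [ 0.45953512 -0.14675358  0.00447394]
rim ((459.830810546875, -144.7889404296875), (139.49038696289062, 85.5453872680664), 87.32882690429688)
side 369 [0.44752306 0.1558619  0.07373945] [0.50052307 0.18791697 0.10268408
[... 266 characters left out ...]
flange 583 0.06230386472047433 [0.44111875 0.12957666 0.05002662] [0.51089255 0.20374069 0.07748095] ((474.077392578125, 167.12921142578125), 37.566280364990234)
base [0.40797851 0.11101587 0.00404156] [0.54023796 0.23546891 0.01992164] ((473.8666076660156, 170.58642578125), 66.38945007324219)
roll ((473.91839599609375, 169.51498413085938), 50.59082794189453)
tray [ 0.41507451 -0.21644161 -0.00197673] [ 0.49997973 -0.0711122   0.02410835]
((458.43792724609375, -143.69747924804688), (144.5206298828125, 85.2097396850586), 89.13677215576172)
floor 779 [ 0.46276786 -0.15076568  0.00411249]
rim ((457.68768310546875, -143.48619079589844), (144.22613525390625, 83.85000610351562), 89.76819610595703)
```

Request:
move_arm([
  [[-0.03,0,-0.029,0],[-0.06,0,-0.058,0],[-0.09,0,-0.087,0],[-0.12,0,-0.116,0],[-0.15,0,-0.145,0]],
])

```text
time: 0.6
ee_pos: [0.3163, -0.2926, 0.231]
tcp_rot: [-90.0, -0.0, -153.3]
wrist_force: [0.6, -0.1, -0.4]
opening: 0.0856
```

Run:
```python
from h import *
for n in("top","side"):
    c=dict(np.load(n+"0.npz")); W,ok=cloud(c)
    hs=cv2.cvtColor(c["color"],cv2.COLOR_BGR2HSV)
    g=ok&(hs[...,1]<80)&(W[...,2]<.03)&(W[...,1]>-.235)&(W[...,1]<-.05)&(W[...,0]<.6)&(W[...,0]>.38)&(W[...,2]>-.01)
    nn,l,s,_=cv2.connectedComponentsWithStats(g.astype(np.uint8)); k=1+s[1:,4].argmax()
    q=W[l==k]; print("tray",q.min(0),q.max(0),cv2.minAreaRect((q[:,:2]*1000).astype(np.float32)))
    hi=q[q[:,2]>.017]; print("rim",cv2.minAreaRect((hi[:,:2]*1000).astype(np.float32)))
    m=yellow(c)&ok&(abs(W[...,0]-.4)<.15)&(abs(W[...,1]-.15)<.3); p=W[m]
    # bar: upper-face via pixel mask
    t=p[p[:,2]>.09][:,:2]; t=t-t.mean(0); u,s_,vt=np.linalg.svd(t,full_matrices=False); print("bar yaw",np.degrees(np.arctan2(vt[0,1],vt[0,0])))
    d=np.hypot(W[...,0]-.4735,W[...,1]-.169)
    b=ok&(d<.085)&(W[...,2]>.004)&(W[...,2]<.02)&(hs[...,1]<60); q=W[b]; print("base",len(q),cv2.minEnclosingCircle((q[:,:2]*1000).astype(np.float32)))
print(get_obs()['q'],get_obs()['tcp_rot'])
```

```text
tray [ 0.41162914 -0.22166772 -0.00206867] [ 0.55930167 -0.07348095  0.02667965] ((485.51904296875, -148.3089599609375), (143.8517608642578, 141.25791931152344), 87.04736328125)
rim ((486.6740417480469, -146.1866455078125), (139.4508514404297, 139.13153076171875), 87.07366180419922)
bar yaw 153.53279413835128
base 660 ((473.269775390625, 167.61892700195312), 65.37129974365234)
tray [ 0.41507451 -0.21843411 -0.00197673] [ 0.56103705 -0.0711122   0.02410835] ((487.57623291015625, -144.14157104492188), (144.2190399169922, 141.2545928955078), 87.34117126464844)
rim ((487.9905090332031, -144.0968017578125), (144.07432556152344, 140.5878143310547), 87.26774597167969)
bar yaw 155.87112374949672
base 1068 ((473.8666076660156, 170.58642578125), 66.38945007324219)
[-4.27725002e+01 -1.11920630e+01 -5.41335048e+00  9.57963720e+01
  4.45650888e-03  1.10509051e+02] [-9.00181015e+01 -2.01304703e-03 -1.53281552e+02]
```

Request:
move_arm([
  [[-0.03,0,-0.029,-8],[-0.06,0,-0.058,-16],[-0.09,0,-0.087,-24],[-0.12,0,-0.116,-32],[-0.15,0,-0.145,-40]],
])

```text
time: 1.1
ee_pos: [0.385, -0.0955, 0.2312]
tcp_rot: [-90.0, -0.0, -112.9]
wrist_force: [0.5, -0.5, -0.1]
opening: 0.0855
```

```bash
cat > g.py <<'E'
# usage: g.py x y z yaw -> shift in tool axes (tool y = down) and turn to reach the target
import sys; from h import *
o=get_obs(); t=np.array([float(a) for a in sys.argv[1:5]]); a=np.radians(o["tcp_rot"][2])
d=t[:3]-o["ee_pos"]
print("t",round(o["time"],2),"pos",o["ee_pos"].round(4),"rot",o["tcp_rot"].round(2),"q",o["q"].round(1),"F",o["wrist_force"].round(1),"M",o["torque"].round(2),"op",o["opening"])
print("shift",np.round([d[0]*np.cos(a)+d[1]*np.sin(a),-d[2],-d[0]*np.sin(a)+d[1]*np.cos(a)],4),"turn",round(np.degrees(a)-t[3],2))
E
python3 g.py .4736 .169 .2 154.6
```

```text
t 1.1 pos [ 0.385  -0.0955  0.2312] rot [ -90.     -0.   -112.93] q [-13.9 -15.8  -9.1  96.7  -0.   99. ] F [ 0.5 -0.5 -0.1] M [-0.09 -0.04  0.03] op 0.08551249519950595
shift [-0.2781  0.0312 -0.0214] turn -267.53
```

Request:
move_arm([
  [[-0.045,0,-0.004,-8.5],[-0.09,0,-0.008,-17],[-0.135,0,-0.012,-25.5],[-0.18,0,-0.016,-34],[-0.225,0,-0.02,-42.5]],
])

```text
time: 1.6
ee_pos: [0.4554, 0.1194, 0.2311]
tcp_rot: [-90.0, -0.0, -70.4]
wrist_force: [1.4, -1.1, -0.5]
opening: 0.0856
```

```bash
python3 g.py .4736 .169 .2 154.6
```

```text
t 1.6 pos [0.4554 0.1194 0.2311] rot [-90.01  -0.   -70.39] q [14.7 -5.8 -0.7 95.1 -0.  85.1] F [ 1.4 -1.1 -0.5] M [-0.07 -0.05  0.01] op 0.08561837714191206
shift [-0.0406  0.0311  0.0337] turn -224.99
```

Request:
move_arm([
  [[-0.03,0.01,0.02,-8],[-0.0406,0.02,0.0337,-16],[-0.0406,0.0311,0.0337,-24],[-0.0406,0.0311,0.0337,-32],[-0.0406,0.0311,0.0337,-40]],
])

```text
time: 2.1
ee_pos: [0.4734, 0.167, 0.1992]
tcp_rot: [-90.1, 0.1, -30.4]
wrist_force: [0.8, -0.5, 0.4]
opening: 0.0854
```

Request:
move_arm([
  [[0,0,0,-8.5],[0,0,0,-17],[0,0,0,-25.5],[0,0,0,-34],[0,0,0,-42.5]],
])

```text
time: 2.6
ee_pos: [0.4736, 0.1668, 0.1998]
tcp_rot: [-90.0, 0.0, 12.1]
wrist_force: [-0.1, 0.4, 0.0]
opening: 0.0853
```

Request:
move_arm([
  [[0,0,0,-8.5],[0,0,0,-17],[0,0,0,-25.5],[0,0,0,-34],[0,0,0,-42.5]],
])

```text
time: 3.1
ee_pos: [0.4736, 0.1668, 0.1998]
tcp_rot: [-90.0, 0.0, 54.6]
wrist_force: [-0.9, -0.2, 0.8]
opening: 0.0853
```

Request:
move_arm([
  [[0,0,0,-8.5],[0,0,0,-17],[0,0,0,-25.5],[0,0,0,-34],[0,0,0,-42.5]],
])

```text
time: 3.6
ee_pos: [0.4737, 0.1668, 0.1998]
tcp_rot: [-90.0, 0.0, 97.1]
wrist_force: [-0.2, -0.2, 0.2]
opening: 0.0854
```

Request:
move_arm([
  [[0,0,0,-8.5],[0,0,0,-17],[0,0,0,-25.5],[0,0,0,-34],[0,0,0,-42.5]],
])

```text
time: 4.1
ee_pos: [0.4736, 0.1668, 0.1998]
tcp_rot: [-90.0, -0.0, 139.6]
wrist_force: [0.2, 0.4, -0.1]
opening: 0.0855
```

```bash
python3 g.py .4736 .169 .125 154.6
```

```text
t 4.1 pos [0.4736 0.1668 0.1998] rot [-8.996e+01 -2.000e-02  1.396e+02] q [  19.4   -2.1   -0.6   91.5    0.  -120.2] F [ 0.2  0.4 -0.1] M [ 0.02 -0.03  0.03] op 0.08546763520002494
shift [ 0.0014  0.0748 -0.0016] turn -15.0
```

Request:
move_arm([
  [[0,0.03,0,-8],[0.0014,0.06,-0.0016,-15],[0.0014,0.09,-0.0016,-15],[0.0014,0.115,-0.0016,-15],[0.0014,0.1278,-0.0016,-15]],
])

```text
time: 4.6
ee_pos: [0.4725, 0.1686, 0.0698]
tcp_rot: [-89.9, -0.1, 154.2]
wrist_force: [0.7, 0.2, 0.3]
opening: 0.0852
```

Request:
move_arm([
  [[0,0,0,0],[0,0,0,0]],
])

```text
time: 4.8
ee_pos: [0.4741, 0.1691, 0.0733]
tcp_rot: [-90.0, 0.0, 154.2]
wrist_force: [0.7, 0.7, 0.1]
opening: 0.0851
```

```bash
python3 g.py .4736 .169 .071 154.6
python3 - <<'E'
from h import *
c=camera("side"); t=camera("top")
a=c["color"][190:350,150:310]; b=t["color"][170:300,90:220]
cv2.imwrite("pics/g1.png",np.hstack([cv2.resize(a,(400,400)),cv2.resize(b,(400,400))]))
E
```

```text
t 4.8 pos [0.4741 0.1691 0.0733] rot [-9.0030e+01  3.0000e-02  1.5424e+02] q [  19.6   -1.5  -14.1   77.4    0.  -134.6] F [0.7 0.7 0.1] M [ 0.04 -0.05  0.05] op 0.08512241114556522
shift [0.0004 0.0023 0.0003] turn -0.36
```

View pics/g1.png

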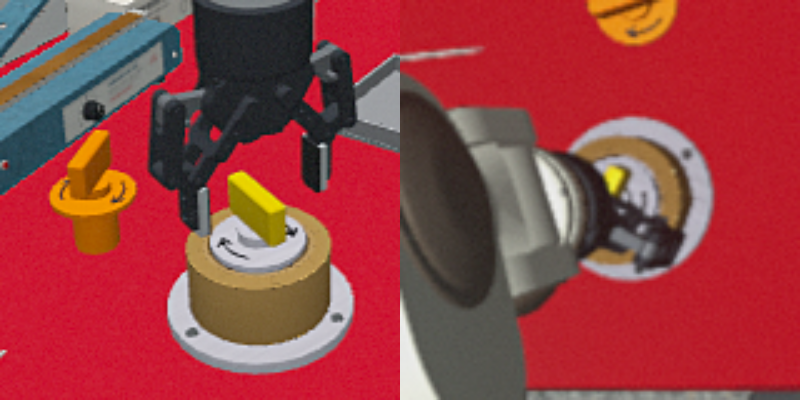

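The fingers straddle the yellow bar, seen at about (257,208) in the side crop, with a jaw on either side of it. I'll close gently.

Request:
move_arm([
  [[0,0.002,0,0],[0,0.002,0,0],[0,0.002,0,0],[0,0.002,0,0],[0,0.002,0,0]],
], claw=0, newtons=25)

```text
time: 5.4
ee_pos: [0.4743, 0.1691, 0.0713]
tcp_rot: [-90.1, 0.1, 154.2]
wrist_force: [-2.2, -1.4, 5.8]
opening: 0.0133
```

Request:
move_arm([
  [[0,0,0,0],[0,0,0,0],[0,0,0,0],[0,0,0,0],[0,0,0,0]],
])

```text
time: 5.9
ee_pos: [0.4743, 0.1691, 0.0714]
tcp_rot: [-90.1, 0.1, 154.2]
wrist_force: [-1.3, -0.2, 5.1]
opening: 0.0137
```

```bash
python3 g.py .4736 .169 .071 154.6
```

```text
t 5.9 pos [0.4743 0.1691 0.0714] rot [-9.0060e+01  7.0000e-02  1.5424e+02] q [  19.6   -1.5  -14.3   77.2   -0.  -134.6] F [-1.3 -0.2  5.1] M [-0.17  0.14  0.02] op 0.013721589742771677
shift [0.0006 0.0004 0.0004] turn -0.36
```

Request:
move_arm([
  [[0,-0.0002,0,5],[0,-0.0004,0,10],[0,-0.0006,0,15],[0,-0.0008,0,20],[0,-0.001,0,25]],
], newtons=35)

```text
time: 6.4
ee_pos: [0.4743, 0.1693, 0.072]
tcp_rot: [-90.1, 0.0, 129.0]
wrist_force: [0.1, 0.7, 3.3]
opening: 0.0133
```

```bash
python3 g.py .4736 .169 .071 154.6
```

```text
t 6.4 pos [0.4743 0.1693 0.072 ] rot [-9.0080e+01  2.0000e-02  1.2905e+02] q [  19.6   -1.5  -14.2   77.2    0.  -109.4] F [0.1 0.7 3.3] M [ 0.12 -0.19 -0.  ] op 0.013323064829244722
shift [0.0002 0.001  0.0007] turn -25.55
```

Forces are small, so I'll continue at 8 deg and 0.31 mm per row.

Request:
move_arm([
  [[0,-0.0003,0,8],[0,-0.0006,0,16],[0,-0.0009,0,24],[0,-0.0012,0,32],[0,-0.0016,0,40]],
])

```text
time: 6.9
ee_pos: [0.4744, 0.1692, 0.0737]
tcp_rot: [-90.1, -0.0, 88.9]
wrist_force: [1.4, 0.1, 2.5]
opening: 0.0136
```

Request:
move_arm([
  [[0,-0.0003,0,8],[0,-0.0006,0,16],[0,-0.0009,0,24],[0,-0.0012,0,32],[0,-0.0016,0,40]],
])

```text
time: 7.4
ee_pos: [0.4746, 0.1691, 0.0752]
tcp_rot: [-90.1, -0.1, 48.9]
wrist_force: [3.2, 1.0, 0.7]
opening: 0.0139
```

```bash
python3 g.py .4736 .169 .071 154.6;  python3 - <<'E'
from h import *
c=camera("side")
a=c["color"][190:350,150:310]
cv2.imwrite("pics/g2.png",cv2.resize(a,(480,480)))
E
```

```text
t 7.4 pos [0.4746 0.1691 0.0752] rot [-9.007e+01 -9.000e-02  4.891e+01] q [ 19.6  -1.6 -13.9  77.6  -0.  -29.3] F [3.2 1.  0.7] M [ 0.03 -0.67  0.09] op 0.013900672991516613
shift [-0.0008  0.0042  0.0007] turn -105.69
```

View pics/g2.png

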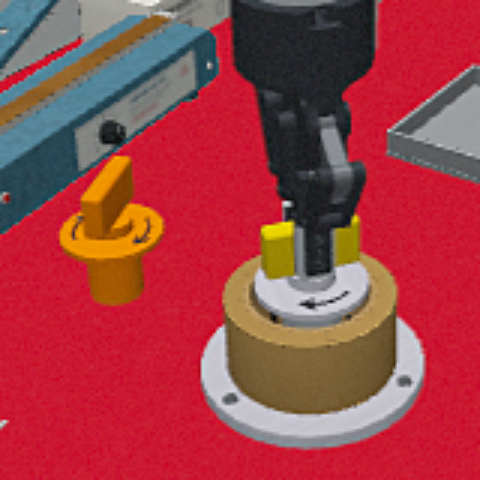

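The nut turns with the grip and has risen: the bar at (310,245) has rotated and the flange stands clear of the roll. I'm 105° in and continuing to about 256°.

Request:
move_arm([
  [[0,-0.0003,0,8],[0,-0.0006,0,16],[0,-0.0009,0,24],[0,-0.0012,0,32],[0,-0.0016,0,40]],
])

```text
time: 7.95
ee_pos: [0.4749, 0.1693, 0.0768]
tcp_rot: [-90.0, -0.2, 9.1]
wrist_force: [5.2, 0.4, -1.2]
opening: 0.0135
```

Request:
move_arm([
  [[0,-0.0003,0,8],[0,-0.0006,0,16],[0,-0.0009,0,24],[0,-0.0012,0,32],[0,-0.0016,0,40]],
])

```text
time: 8.45
ee_pos: [0.4753, 0.169, 0.0784]
tcp_rot: [-89.9, -0.2, -30.9]
wrist_force: [7.1, -1.8, -0.9]
opening: 0.0133
```

Request:
move_arm([
  [[0,-0.0003,0,8],[0,-0.0006,0,16],[0,-0.0009,0,24],[0,-0.0012,0,32],[0,-0.0016,0,40]],
])

```text
time: 8.95
ee_pos: [0.475, 0.1685, 0.0799]
tcp_rot: [-89.9, -0.1, -70.9]
wrist_force: [4.7, -2.6, 1.6]
opening: 0.0133
```

Request:
move_arm([
  [[0,-0.0003,0,8],[0,-0.0006,0,16],[0,-0.0009,0,24],[0,-0.0012,0,32],[0,-0.0014,0,36]],
])

```text
time: 9.45
ee_pos: [0.4745, 0.1685, 0.0813]
tcp_rot: [-89.9, -0.0, -106.9]
wrist_force: [2.7, -2.4, 1.5]
opening: 0.0136
```

```bash
python3 g.py .4736 .169 .081 154.6
```

```text
t 9.45 pos [0.4745 0.1685 0.0813] rot [-8.9890e+01 -3.0000e-02 -1.0691e+02] q [ 1.960e+01 -1.700e+00 -1.330e+01  7.830e+01 -1.000e-01  1.265e+02] F [ 2.7 -2.4  1.5] M [-0.78 -0.67  0.03] op 0.01361138056313849
shift [-0.0002  0.0003 -0.001 ] turn -261.51
```

That's 261° turned. I'll try a slow lift and watch the force.

Request:
move_arm([
  [[0,-0.001,0,0],[0,-0.002,0,0],[0,-0.003,0,0],[0,-0.004,0,0],[0,-0.005,0,0]],
])

```text
time: 9.95
ee_pos: [0.4742, 0.1685, 0.0852]
tcp_rot: [-90.0, -0.1, -106.5]
wrist_force: [6.4, -3.5, -6.8]
opening: 0.0136
```

Request:
move_arm([
  [[0,-0.002,0,0],[0,-0.004,0,0],[0,-0.006,0,0],[0,-0.008,0,0],[0,-0.01,0,0]],
])

```text
time: 10.45
ee_pos: [0.4741, 0.1686, 0.0953]
tcp_rot: [-90.0, -0.1, -106.5]
wrist_force: [5.2, -2.3, -4.7]
opening: 0.013
```

```bash
python3 g.py .4736 .169 .081 154.6;  python3 - <<'E'
from h import *
c=camera("side")
a=c["color"][190:350,150:310]
cv2.imwrite("pics/g3.png",cv2.resize(a,(480,480)))
E
```

```text
t 10.45 pos [0.4741 0.1686 0.0953] rot [-8.9970e+01 -6.0000e-02 -1.0651e+02] q [ 1.960e+01 -1.900e+00 -1.200e+01  7.990e+01 -1.000e-01  1.261e+02] F [ 5.2 -2.3 -4.7] M [-0.62 -1.21  0.05] op 0.013040680788334634
shift [-0.0002  0.0143 -0.0006] turn -261.11
```

View pics/g3.png

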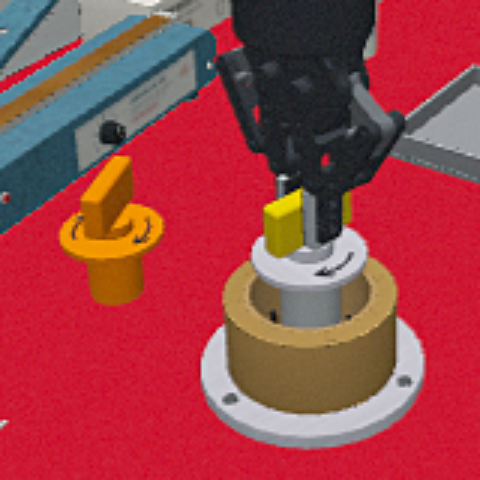

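The nut is off the thread: the sleeve at (310,305) shows above the roll. I'll keep lifting.

Request:
move_arm([
  [[0,-0.003,0.0004,0],[0,-0.006,0.0004,0],[0,-0.009,0.0004,0],[0,-0.012,0.0004,0],[0,-0.015,0.0004,0]],
])

```text
time: 11.0
ee_pos: [0.4739, 0.1691, 0.1111]
tcp_rot: [-90.0, 0.0, -106.7]
wrist_force: [-0.5, -0.1, -0.4]
opening: 0.0136
```

Request:
move_arm([
  [[0,-0.004,0,0],[0,-0.008,0,0],[0,-0.012,0,0],[0,-0.016,0,0],[0,-0.02,0,0]],
])

```text
time: 11.5
ee_pos: [0.4742, 0.1689, 0.1312]
tcp_rot: [-90.0, 0.0, -106.8]
wrist_force: [0.4, -0.5, 0.3]
opening: 0.0134
```

Request:
move_arm([
  [[0,-0.008,0,0],[0,-0.016,0,0],[0,-0.024,0,0],[0,-0.032,0,0],[0,-0.04,0,0]],
])

```text
time: 12.0
ee_pos: [0.4742, 0.1689, 0.1716]
tcp_rot: [-90.0, 0.0, -106.8]
wrist_force: [0.4, -0.7, -1.1]
opening: 0.0133
```

```bash
python3 g.py .487 -.1455 .17 -106.5;  python3 - <<'E'
from h import *
c=camera("side")
a=c["color"][130:350,130:350]
cv2.imwrite("pics/g4.png",cv2.resize(a,(480,480)))
E
```

```text
t 12.0 pos [0.4742 0.1689 0.1716] rot [-8.9990e+01  1.0000e-02 -1.0675e+02] q [ 19.6  -2.2  -3.9  88.3  -0.  126.4] F [ 0.4 -0.7 -1.1] M [-0.01 -0.05 -0.01] op 0.013331750812393519
shift [0.2974 0.0016 0.1029] turn -0.25
```

View pics/g4.png

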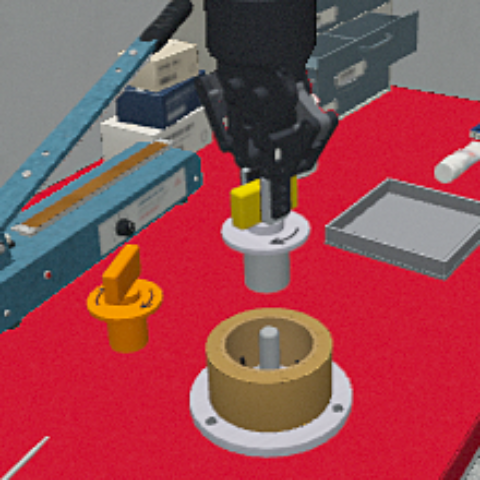

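The nut hangs upright with its sleeve at (265,270), clear of the spindle at (268,345). Next I carry it to the tray.

Request:
move_arm([
  [[0.015,0,0.005,0],[0.045,0,0.0155,0],[0.08,0,0.0277,0],[0.115,0,0.0398,0],[0.15,0,0.0519,0]],
])

```text
time: 12.55
ee_pos: [0.4805, 0.009, 0.171]
tcp_rot: [-90.0, 0.0, -106.7]
wrist_force: [1.0, -0.0, -1.2]
opening: 0.0133
```

Request:
move_arm([
  [[0.035,0,0.0121,0],[0.07,0,0.0242,0],[0.105,0,0.0363,0],[0.13,0,0.045,0],[0.1474,0,0.051,0]],
])

```text
time: 13.05
ee_pos: [0.4868, -0.1474, 0.1708]
tcp_rot: [-90.0, -0.0, -106.8]
wrist_force: [0.0, 0.6, -1.5]
opening: 0.0131
```

Request:
move_arm([
  [[0,0,0,0],[0,0,0,0]],
])

```text
time: 13.25
ee_pos: [0.4869, -0.1456, 0.1707]
tcp_rot: [-90.0, 0.0, -106.8]
wrist_force: [-0.1, 0.2, -0.8]
opening: 0.0136
```

```bash
python3 g.py .487 -.1455 .0625 -106.5;  python3 - <<'E'
from h import *
c=camera("side"); W,ok=cloud(c)
hs=cv2.cvtColor(c["color"],cv2.COLOR_BGR2HSV)
o=get_obs()["ee_pos"]; d=np.hypot(W[...,0]-o[0],W[...,1]-o[1])
m=yellow(c,60)&ok&(d<.06); p=W[m]; print("bar z",p[:,2].min(),p[:,2].max(), p.mean(0))
g=ok&(d<.06)&(hs[...,1]<60)&(W[...,2]>.06)&(W[...,2]<.19); p=W[g]; print("lowest grey",np.percentile(p[:,2],[0.5,1,5]))
cv2.imwrite("pics/g5.png",cv2.resize(c["color"][100:320,200:420],(480,480)))
E
```

```text
t 13.25 pos [ 0.4869 -0.1456  0.1707] rot [-9.0020e+01  1.0000e-02 -1.0681e+02] q [-16.7  -1.5  -3.3  88.3   0.   90.2] F [-0.1  0.2 -0.8] M [ 0.04 -0.03  0.06] op 0.013594242970856126
shift [-1.000e-04  1.082e-01  1.000e-04] turn -0.31
bar z 0.1737255269988362 0.2012874857814328 [ 0.48827897 -0.1235248   0.18943623]
lowest grey [0.11714409 0.11775697 0.12025201]
```

View pics/g5.png

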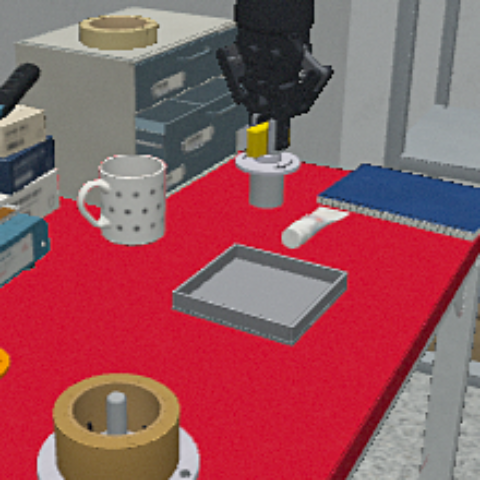

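The nut is upright at (267,180) in the crop and over the tray in world coordinates. Its foot is at about z = 0.116, so I lower about 0.106 and then feel for the floor.

Request:
move_arm([
  [[0,0.015,0,0],[0,0.035,0,0],[0,0.055,0,0],[0,0.075,0,0],[0,0.088,0,0]],
])

```text
time: 13.8
ee_pos: [0.4862, -0.1445, 0.0804]
tcp_rot: [-90.1, 0.0, -106.7]
wrist_force: [-0.6, 0.5, -0.3]
opening: 0.0136
```

Request:
move_arm([
  [[0,0.006,0,0],[0,0.011,0,0],[0,0.015,0,0],[0,0.018,0,0],[0,0.018,0,0]],
])

```text
time: 14.3
ee_pos: [0.487, -0.1456, 0.0648]
tcp_rot: [-90.0, 0.0, -106.8]
wrist_force: [-0.6, -0.9, -0.4]
opening: 0.0134
```

Request:
move_arm([
  [[0,0.001,0,0],[0,0.002,0,0],[0,0.003,0,0],[0,0.003,0,0]],
])

```text
time: 14.7
ee_pos: [0.4869, -0.1455, 0.0617]
tcp_rot: [-90.0, 0.0, -106.8]
wrist_force: [-0.5, 0.1, -0.9]
opening: 0.0137
```

Request:
move_arm([
  [[0,0.0005,0,0],[0,0.001,0,0],[0,0.0015,0,0],[0,0.0015,0,0]],
])

```text
time: 15.1
ee_pos: [0.4869, -0.1455, 0.0602]
tcp_rot: [-90.0, 0.0, -106.8]
wrist_force: [-0.2, -0.4, -0.7]
opening: 0.0134
```

Request:
move_arm([
  [[0,0.0005,0,0],[0,0.001,0,0],[0,0.001,0,0]],
])

```text
time: 15.4
ee_pos: [0.487, -0.1456, 0.0594]
tcp_rot: [-90.0, -0.0, -106.8]
wrist_force: [-0.5, 0.3, 1.3]
opening: 0.0136
```

Request:
move_arm([
  [[0,0.0005,0,0],[0,0.0005,0,0]],
])

```text
time: 15.6
ee_pos: [0.4871, -0.1456, 0.0594]
tcp_rot: [-90.0, -0.0, -106.8]
wrist_force: [-2.1, 0.8, 4.8]
opening: 0.0136
```

Request:
move_arm([
  [[0,0,0,0],[0,0,0,0],[0,0,0,0],[0,0,0,0],[0,0,0,0]],
], claw=0.05)

```text
time: 16.1
ee_pos: [0.4869, -0.1455, 0.0587]
tcp_rot: [-90.0, 0.0, -106.8]
wrist_force: [1.0, -0.4, 0.2]
opening: 0.0501
```

Request:
move_arm([
  [[0,-0.01,0,0],[0,-0.03,0,0],[0,-0.06,0,0],[0,-0.1,0,0],[0,-0.14,0,0]],
])

```text
time: 16.6
ee_pos: [0.4866, -0.1454, 0.2008]
tcp_rot: [-90.0, 0.0, -106.8]
wrist_force: [1.1, -0.7, 0.6]
opening: 0.05
```

```bash
python3 g.py .487 -.1455 .2 -106.5;  python3 - <<'E'
from h import *
c=camera("side"); W,ok=cloud(c)
d=np.hypot(W[...,0]-.487,W[...,1]+.1455)
m=yellow(c,60)&ok&(d<.08); p=W[m]; print("bar z",np.percentile(p[:,2],[1,50,99]), p.mean(0))
cv2.imwrite("pics/g6.png",cv2.resize(c["color"][100:320,200:420],(480,480)))
E
```

```text
t 16.6 pos [ 0.4866 -0.1454  0.2008] rot [ -90.      0.   -106.76] q [-16.6  -1.3   0.2  91.5   0.   90.1] F [ 1.1 -0.7  0.6] M [-0.02 -0.07  0.03] op 0.050025937810451684
shift [-0.0001  0.0008  0.0004] turn -0.26
bar z [0.06268955 0.07976793 0.08974317] [ 0.48368673 -0.13820533  0.0788998 ]
```

View pics/g6.png

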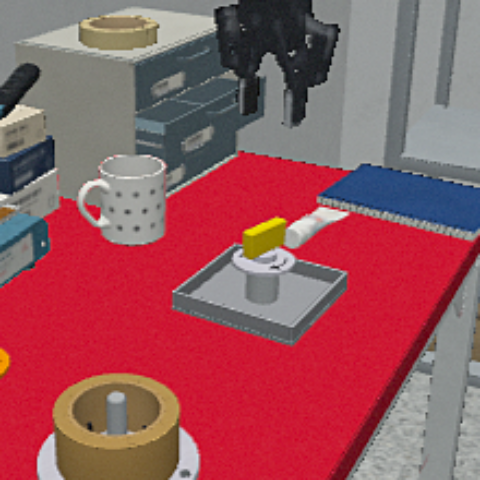

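The nut stands upright in the tray at (263,265), and the bar top at 0.090 matches the expected 0.089. The gripper is clear, and the mug and glue tube haven't moved. I'm handing in.

```bash
python3 -c "
from workcell import *
print(job_done())"
```

```text
the job is handed in; nothing more can be done
None
```

The retaining nut is off the spindle and standing upright, sleeve down, in the grey parts tray. I handed the job in at about 16.6 s.

- **Unscrewing:** I gripped the yellow bar and turned it about 261° clockwise, rising with the thread. The wrist force stayed under about 8 N. Lifting the freed nut off took about 7 N while it rubbed.
- **Placing:** I set it down at the measured tray centre, about (0.487, -0.146), with about 5 N of contact, then opened the gripper and backed off.
- **Last checks:** In the final side view the nut is upright, with its bar top at 0.090 m against 0.089 m expected. The gripper is about 0.1 m clear above it. The mug and glue tube look unmoved in that view, and I never went near the orange look-alike.
- **Small disagreement:** The two cameras differed by 2–3 mm in y for the spindle. I used the average, and no more than about 7 N of sideways force built up.

No check failed.

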